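# Seat a rack tube in the V-blocks and clamp it

## Task

Pick the aluminium rack tube out of its plywood cradle and lay it into the pair of blue V-blocks of the drilling fixture so that it self-centres, then slide it along the Vs until its end has pushed in the sprung nose and is felt to bear solidly on the screw of the yellow end stop, without banging or forcing it. Then press the red-handled clamp firmly down so that its sprung rubber tip holds the tube, without denting the tube, and let go; leave the potted seedling, the seed tray and the screwdriver where they are.

Things in the scene. Friction and masses are not known exactly. Their poses are not given: they have to be found in the camera images.
- tube: Loose aluminium tube with black end caps, 38 mm outside diameter, 220 mm long, about 0.18 kg (varies by a third). Origin at its centre on its axis; its y axis runs along the tube; both ends are alike. Drag in the Vs 1 to 6 N, more if pressed down. Thin-walled: must not be forced with more than 30 N into the V-blocks, 20 N against the stop, or 25 N under the clamp tip.
- cradle: Fixed plywood cradle in which the tube lies at the start: base 90 (x) by 160 (y) by 8 mm, two shallow notched supports at y = +-65 mm, 18 mm wide, free space for the fingers between them. Origin at the centre of its underside. The tube lies along its y axis, tube axis about 33 mm above the bench.
- fixture: Fixed drilling fixture: dark base plate 12 mm thick with two blue 90-degree V-blocks at y = -70 and +70 mm, each 30 mm long (y), 76 mm wide, 54 mm high, grooves along y. Origin at bench height under the V, midway between them. A seated tube's axis lies along y at x = 0, z = 55 mm. Between the V-blocks (y -55 to +55 mm) the fingers have room down to the plate.
- stop: Fixed yellow end stop plate, 40 mm wide, top 19 mm above tube axis, at the fixture's -y end; origin mid-face at seated tube-axis height, axes as the fixture's, face looks to +y. Its steel screw (22 mm across, setting not measured) reaches 8 to 20 mm out of the face; a thin black nose sticks 5 mm further and sinks in flush under 0.5 N. Push to -y until the screw is felt, 6 N above the drag.
- clamp (a joint): Angle of the clamp arm, rad; hinge axis parallel to the fixture's y. 0: arm level, its sprung tip just touching a seated tube; positive = raised (starts upright, 1.5 to 1.75, limit 1.9); pressed down it goes below 0 (limit -0.15). Stiff hinge, stays where left (0.4 N m). Pressing the handle down to -0.06 to -0.09 rad (6 to 9 N) leaves the tip bearing with over 4 N after release.
- clamp_handle (a point): Middle of the upper face of the red handle of the clamp arm (34 mm along the arm, 24 mm wide, 14 mm thick), 118 mm from the hinge axis and 7 mm above the arm's midline. Its axes are the arm's: at clamp = 0 parallel to the fixture's; z is the normal of the upper face, on which one pushes.
- clamp_hinge (a point): Hinge axis of the clamp, at x = +60, y = +70, z = 92 mm in the fixture's frame, axes parallel to the fixture's. At clamp = 0 the arm reaches from here 132 mm to -x, over the tube. The orange posts beside it are 24 mm in x and 30 mm in y, up to 100 mm above the bench; raised, the orange arm stands upright to 225 mm above the bench.
- clamp_tip_point (a point): Lowest point of the clamp's round black rubber tip, 14 mm across, under the arm 60 mm from the hinge axis; it moves along the arm's z on a spring of 2 N per mm with 6 mm of travel, then is rigid. It presses on the top of the tube, over the +y V-block.
- pot: Bystander: terracotta pot with seedlings, 74 mm across, 68 mm high (120 mm with plants), standing loose; origin under its centre. Leave it alone.
- seed_tray: Bystander: black tray of seedlings, 100 by 220 by 50 mm, about 90 mm high with plants, loose; origin under its centre. Leave it alone.
- screwdriver: Bystander: screwdriver lying loose on the bench, about 200 mm long, handle to its -x. Leave it alone.

How it is judged:
By the outcome, as a careful person would: the job done as asked, in the order asked, and still so for the second after the job is handed in, with the robot touching nothing.
It also fails if it takes over 72 s, if anything falls off the work surface, if the arm or the gripper's body presses on something with over 40 N, if the wrist force passes 120 N, or if a joint passes its speed limit or range.

## Robot

A 6-joint arm with a two-finger parallel gripper is mounted at the origin on the work surface. World frame = base frame: x ahead of the robot, y to its left, z up, the work surface at z = 0. Lengths are in m, angles in rad, forces in N, time in s.
With the tool pointing down it reaches from about 0.225 to 0.875 m from the base axis. Payload 3.4 kg.
Tool frame: the origin (TCP) lies between the finger pads; the fingertips stand 11 mm ahead of it and the grasp point (between the pads) lies 8 mm behind it (tips_ahead is the distance from the TCP to the fingertips, in m); z points along the fingers, x is the direction in which the jaws open and shut, and the axes are right-handed (so a half turn about z gives the same grasp; the last joint's range is limited). The gripper opens to 85 mm and grips with 20 to 120 N. Pads are 22 mm wide; open, the fingers measure 114 mm over their backs; the gripper's body (76 mm by 85 mm) begins 54 mm behind the grasp point. The pads swing forward as they close: fully open they stand 13 mm farther back than shut.
Start: joints at [-1.341, 0.276, 1.505, -0, 1.361, -0.121], TCP at [0.198, -0.54, 0.242] pointing down, gripper open.
Joint ranges: [-2.89, 2.89], [-0.75, 2.08], [0.22, 2.7], [-1.18, 4.32], [0.11, 2.71], [-2.7, 2.7]. Speed limits (rad/s): [2.57, 2.57, 3.14, 3.14, 3.14, 3.14].

## Interface

Orientations are given as a unit quaternion [w, x, y, z].
In Python, from rig import get_state, get_image, sign_off, masks_of, tips_ahead gives the robot as it stands.
- The arm moves only by the tool play_rows, never from a script. Its argument "series" is a list of rows, each an object of numbers: "fingers": the closure, from -1 (fully open) to 1 (shut); "dx", "dy", "dz": the shift along the world's x, y, z in mm; "turn": the turn about the world's z in rad. A call has 1 to 20 rows; each row shifts and turns the pose as measured when the row begins; what a row does not reach is not made up. A row lasts 1/12 s, in which the tool goes at most 41.7 mm and 7.16 degrees, less where a joint would pass 70% of its speed; a pose out of reach is approached as far as the arm can. A call with a gripper value outside its range is refused whole. The fingers move at their own pace and stop on an object; "squeeze" is the grip in N (left out, the last holds). Time passes only in rows, so rows that do not move let the fingers close. It gives the time, the measured TCP pose, the force and the opening at its end, in the units of the state.
- get_state(): the state, without advancing time (a new reading comes with each control period).
- get_image(name): name is "scene" or "top"; returns a dict with "pixels" (480x640x3 uint8, red, green, blue), "vfov" (degrees; the focal length in pixels is half the picture's height over the tangent of half this angle, whatever the lens; pixels are square), "cx", "cy" (the principal point, pixels), "dist" ([k1, k2, p1, p2, k3] as OpenCV has them; the pictures are not rectified), "rvec" (rotation vector, rad) and "tvec" (3), from world to camera coordinates, as OpenCV has them. Camera axes: x right, y down, z forward; pixel columns grow to the right and rows downward; lengths in m; the calibration is good to about 2 mm. A picture is of the moment at which its call begins. There is no depth.
- sign_off(): hands the job in, once; it reports no verdict.
Trained networks look in a picture, given as the dict that the camera call returned (one of the last four; its "shot" number tells which), for a name from the list of things; names that differ only in an ending like _2 or _b are one class to them, and where a whole thing is asked for, a point or a joint stands for the part that bears it (a point fixed in the world has none). Each returns a list of dicts, best first, with "p" (0 to 1); they miss things now and then, are a little off and sometimes report something else, mostly with a low value. They report only what shows in the picture. A call takes as long as a camera call.
- masks_of(picture, label): "region" (480x640 bool, what is visible of it) and "xy" ([column, row] in pixels, amid what is visible of it).
The state is a dict: "clock": time; "qpos": joint angles; "qd": joint speeds; "effort": joint torques, N m; "position": TCP position; "ee_rot": TCP orientation; "contact_force": force on the tool from outside, world axes, zero at the start; "moment": the same for the moment, N m; "width": finger opening in m.
Only numpy, scipy, OpenCV 4.12 (cv2) and the standard library are available. Lean on these libraries where they do the work, as an engineer would, in place of code of your own. Each camera call takes 0.05 s, during which the arm holds its last target. There are 200 camera calls.

## Working session

There is one attempt and no reset: what is moved stays moved. The work goes in short steps, Python scripts to look and compute and a tool call to move; the robot and the scene stay as the last step left them, time stands still between calls to the robot, and variables do not carry over. Pictures are saved under pics/ and viewed, about 8 in all and at most 12, crops included, and the job is handed in when it is done.

Besides the shell and the picture viewer there is one more tool, called after "Emit:" as name([rows], argument=value, ...), one row to a line, values as JSON. play_rows: Moves the arm, as the interface text tells. Its arguments: {"type":"object","properties":{"series":{"type":"array"},"squeeze":{"type":"number"}},"required":["series"]}

```bash
mkdir -p pics; ls; cat > h.py <<'E'
import numpy as np, cv2
from rig import *
def save(im,name): cv2.imwrite('pics/'+name,cv2.cvtColor(im['pixels'],cv2.COLOR_RGB2BGR))
def K(im):
    f=240/np.tan(np.radians(im['vfov'])/2); return np.array([[f,0,im['cx']],[0,f,im['cy']],[0,0,1.]])
def ray(im,uv):
    p=cv2.undistortPoints(np.array(uv,float).reshape(-1,1,2),K(im),np.array(im['dist'],float)).reshape(-1,2)
    R=cv2.Rodrigues(np.array(im['rvec'],float))[0]; t=np.array(im['tvec'],float).ravel()
    return -R.T@t, np.c_[p,np.ones(len(p))]@R
def atz(im,uv,z):
    c,d=ray(im,uv); return c+d*((z-c[2])/d[:,2])[:,None]
def proj(im,P):
    return cv2.projectPoints(np.array(P,float).reshape(-1,3),np.array(im['rvec'],float),np.array(im['tvec'],float),K(im),np.array(im['dist'],float))[0].reshape(-1,2)
E
python3 - <<'E'
from h import *
print(get_state())
for n in ('scene','top'):
    im=get_image(n); save(im,n+'0.png'); print(n,ray(im,[[320,240]])[0],im['vfov'])
    for l in ('tube','cradle','fixture','stop','clamp','clamp_handle','pot','seed_tray','screwdriver'):
        r=masks_of(im,l)
        for d in r[:2]:
            m=d['region']; ys,xs=np.nonzero(m)
            print(l,round(d['p'],2),np.round(d['xy']),m.sum(),(xs.min(),xs.max(),ys.min(),ys.max()) if m.any() else '')
            if n=='top': print('   z0',atz(im,d['xy'],0.03).round(3))
E
```

```text
pics
{'clock': 0.0, 'qpos': array([-1.34099363e+00,  2.76618555e-01,  1.50615583e+00,  2.54595550e-05,
        1.36071923e+00, -1.21031026e-01]), 'qd': array([-2.13346895e-03, -6.05563296e-05,  3.00578454e-04, -4.30258389e-04,
        1.43187958e-03,  1.16787189e-03]), 'effort': array([ 2.61163885e-03, -4.16766107e+01, -2.45806503e+01, -4.89240699e-05,
        1.10006778e-02, -7.42629169e-06]), 'position': array([ 0.19748295, -0.53946648,  0.24141723]), 'ee_rot': array([-6.43829394e-04,  8.19656832e-01, -5.72854061e-01, -6.99320507e-04]), 'contact_force': array([0.65708415, 0.36853046, 0.20355699]), 'moment': array([ 0.00512948, -0.03300162, -0.01358796]), 'width': 0.08535392277003101}
scene [1.25134142 0.11268309 0.60637276] 53.37487762058069
tube 0.9 [243. 230.] 2124 (np.int64(186), np.int64(293), np.int64(213), np.int64(251))
cradle 0.63 [239. 249.] 1296 (np.int64(201), np.int64(280), np.int64(235), np.int64(265))
fixture 0.67 [472. 276.] 10793 (np.int64(374), np.int64(555), np.int64(198), np.int64(323))
stop 0.73 [396. 250.] 386 (np.int64(390), np.int64(409), np.int64(230), np.in
[... 1143 characters left out ...]
13 (np.int64(114), np.int64(145), np.int64(220), np.int64(245))
   z0 [[0.628 0.345 0.03 ]]
clamp_handle 0.9 [130. 232.] 426 (np.int64(114), np.int64(145), np.int64(220), np.int64(245))
   z0 [[0.628 0.348 0.03 ]]
pot 0.81 [298. 177.] 1151 (np.int64(279), np.int64(316), np.int64(159), np.int64(198))
   z0 [[0.742 0.026 0.03 ]]
seed_tray 0.75 [414. 164.] 6537 (np.int64(356), np.int64(471), np.int64(135), np.int64(197))
   z0 [[ 0.774 -0.198  0.03 ]]
screwdriver 0.76 [200. 154.] 788 (np.int64(196), np.int64(209), np.int64(122), np.int64(220))
   z0 [[0.786 0.22  0.03 ]]
screwdriver 0.49 [420. 302.] 2403 (np.int64(375), np.int64(463), np.int64(259), np.int64(316))
   z0 [[ 0.506 -0.206  0.03 ]]
```

```bash
python3 - <<'E'
import cv2
a=cv2.imread('pics/top0.png'); 
c=cv2.resize(a[200:350,90:290],None,fx=4,fy=4,interpolation=cv2.INTER_CUBIC); cv2.imwrite('pics/fix0.png',c)
E
```

```text
(no output)
```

View pics/top0.png

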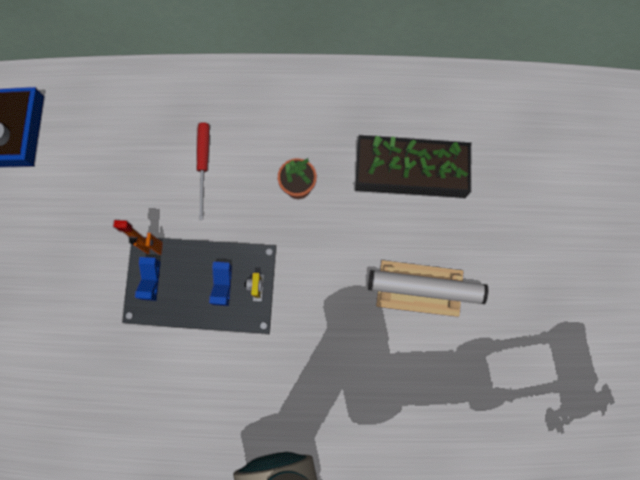

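View pics/scene0.png

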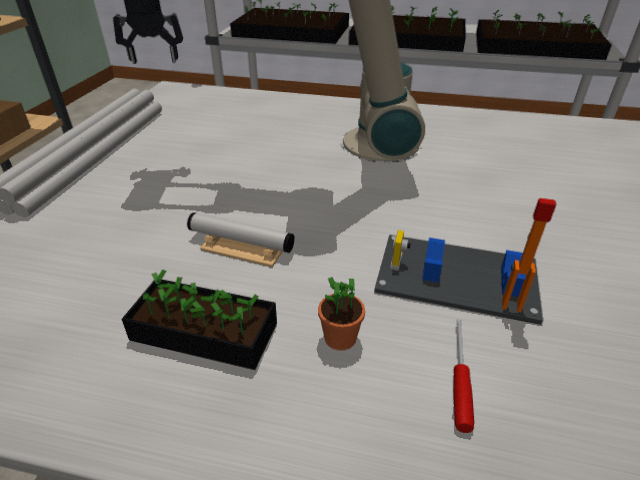

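View pics/fix0.png

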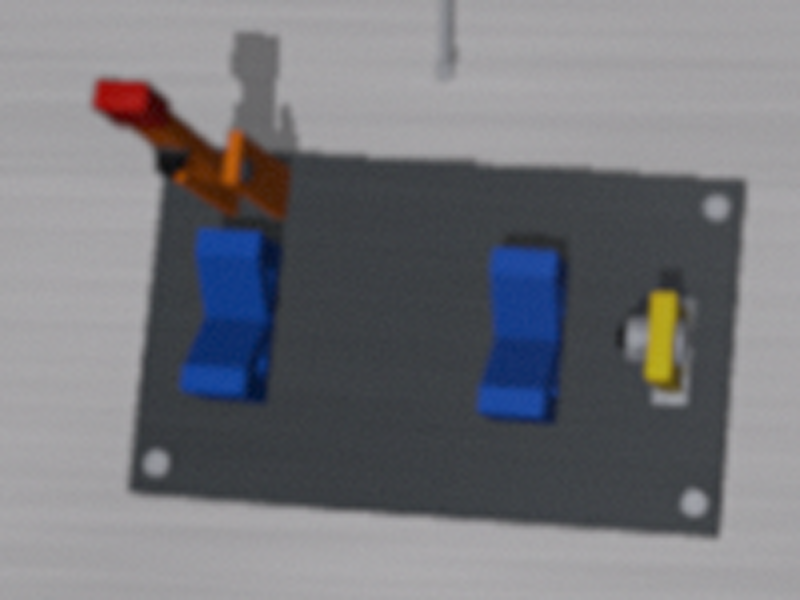

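The fixture sits at the left with its stop at the right (-y) end, the V-block crops are clean, and the clamp is upright. The tube runs from about (369,280) to (487,293). The tray, pot and screwdriver are clear of the path. Next I fit the poses by silhouette.

```bash
cat > fit.py <<'E'
from h import *
from scipy.optimize import minimize
S=4
def render(im,hulls):
    out=np.zeros((480*S,640*S),np.uint8)
    for P in hulls:
        uv=(proj(im,P)+0.5)*S
        cv2.fillPoly(out,[np.round(uv).astype(np.int32) if False else cv2.convexHull(uv.astype(np.float32)).round().astype(np.int32).reshape(-1,2)],255)
    return cv2.resize(out,(640,480),interpolation=cv2.INTER_AREA)/255.
def T(p,P):
    x,y,a=p; c,s=np.cos(a),np.sin(a); P=np.array(P,float)
    return np.c_[x+c*P[:,0]-s*P[:,1], y+s*P[:,0]+c*P[:,1], P[:,2]]
def vblocks(p,ys=(-70,70)):
    H=[]
    for y0 in ys:
        for sg in (1,-1):   # two convex halves
            prof=[(0,12),(38,12),(38,54),(25.9,54),(0,28.1)]
            H.append(T(p,np.array([[sg*a,y0+b,z] for a,z in prof for b in (-15,15)])/1000))
    return H
def tube(p):
    t=np.linspace(0,2*np.pi,24)
    return [T(p,[[.019*np.cos(a),y,z0+.019*np.sin(a)] for a in t for y in (-.11,.11)]) for z0 in (.033,)]
def fit(views,model,p0):
    def cost(q):
        p=np.array(q)*[.01,.01,.05]+p0; c=0
        for im,m in views: c+=np.abs(cv2.GaussianBlur(render(im,model(p)),(0,0),1.5)-cv2.GaussianBlur(m.astype(float),(0,0),1.5)).sum()
        return c
    r=minimize(cost,[0,0,0],method='Nelder-Mead',options=dict(initial_simplex=[[0,0,0],[1,0,0],[0,1,0],[0,0,1]],xatol=.01,fatol=.5))
    return r.x*[.01,.01,.05]+p0, r.fun, sum(m.sum() for _,m in views)
E
python3 - <<'E'
from fit import *
top=get_image('top'); sc=get_image('scene')
def blue(im):
    p=im['pixels'].astype(int); return (p[...,2]>p[...,0]+40)&(p[...,2]>p[...,1]+25)
b=blue(top); b[:, :100]=0; b[:200]=0
s=blue(sc); s[:, 480:]=0; s[:,:400]=0; s[:200]=0; s[320:]=0
print(b.sum(),s.sum())
pf,c,n=fit([(top,b)],vblocks,np.array([.53,.21,0.])); print('fix top',pf.round(4),c,n)
p2,c,n=fit([(sc,s)],lambda p:vblocks(p,(-70,)),pf); print('fix scene -y block',p2.round(4),c,n, T(p2,[[0,-.07,.05]]),T(pf,[[0,-.07,.05]]))
mt=masks_of(top,'tube')[0]['region']; ms=masks_of(sc,'tube')[0]['region']
for v in ([(top,mt)],[(sc,ms)],[(top,mt),(sc,ms)]):
    pt,c,n=fit(v,tube,np.array([.535,-.23,0.])); print('tube',pt.round(4),c,n)
# stop face
for im,nm in((top,'t'),(sc,'s')):
    p=im['pixels'].astype(int); y=(p[...,0]>150)&(p[...,1]>120)&(p[...,2]<70); ys,xs=np.nonzero(y); 
    print(nm,xs.min(),xs.max(),ys.min(),ys.max())
    if nm=='t':
        for u in ([xs.min(),ys.mean()],[xs.max(),ys.mean()]):
            w=atz(im,u,.074)[0]; d=w[:2]-pf[:2]; print(w.round(4),'fixture y',-np.sin(pf[2])*d[0]+np.cos(pf[2])*d[1])
# red handle
p=top['pixels'].astype(int); r=(p[...,0]>120)&(p[...,1]<60)&(p[...,2]<60); r[:200]=0; r[300:]=0; r[:,200:]=0
ys,xs=np.nonzero(r); print('red',xs.min(),xs.max(),ys.min(),ys.max())
for th in (1.5,1.6,1.75):
    u=np.array([-np.cos(th),np.sin(th)]); nn=np.array([np.sin(th),np.cos(th)])
    Q=[]
    for a in(.101,.135):
        for b_ in(-.007,.007):
            for y in(-.012,.012):
                q=u*a+nn*b_; Q.append([.06+q[0],.07+y,.092+q[1]])
    uv=proj(top,T(pf,Q)); print(th,uv.min(0).round(1),uv.max(0).round(1))
print('tips',tips_ahead() if callable(tips_ahead) else tips_ahead)
E
```

```text
1634 731
fix top [ 0.5365  0.2363 -0.0405] 78.05498337012827 1634
fix scene -y block [ 0.5337  0.2333 -0.0432] 17.65020863656759 731 [[0.530723   0.16336198 0.05      ]] [[0.5336193 0.1663851 0.05     ]]
tube [ 0.534  -0.2192 -0.1135] 67.54123691370162 2410
tube [ 0.5306 -0.2213 -0.1191] 83.07171937523434 2061
tube [ 0.5335 -0.2193 -0.114 ] 285.6027799277503 4471
t 252 258 274 294
[0.5283 0.1016 0.074 ] fixture y -0.1349619517449288
[0.5286 0.0908 0.074 ] fixture y -0.14572018882601662
s 395 403 231 242
red 114 145 220 244
1.5 [109.9 225.5] [131.5 237.8]
1.6 [110.7 217.4] [132.3 231.7]
1.75 [112.5 205.8] [133.8 222.8]
tips 0.011
```

Emit:
play_rows([
  {"fingers": -1, "dx": 28, "dy": 26.6, "turn": 0.1},
  {"fingers": -1, "dx": 28, "dy": 26.6, "turn": 0.1},
  {"fingers": -1, "dx": 28, "dy": 26.6, "turn": 0.1},
  {"fingers": -1, "dx": 28, "dy": 26.6, "turn": 0.1},
  {"fingers": -1, "dx": 28, "dy": 26.6, "turn": 0.1},
  {"fingers": -1, "dx": 28, "dy": 26.6, "turn": 0.1},
  {"fingers": -1, "dx": 28, "dy": 26.6, "turn": 0.1},
  {"fingers": -1, "dx": 28, "dy": 26.6, "turn": 0.1},
  {"fingers": -1, "dx": 28, "dy": 26.6, "turn": 0.1},
  {"fingers": -1, "dx": 28, "dy": 26.6, "turn": 0.1},
  {"fingers": -1, "dx": 28, "dy": 26.6, "turn": 0.1},
  {"fingers": -1, "dx": 28, "dy": 26.6, "dz": -20},
  {"fingers": -1, "dz": -30},
  {"fingers": -1, "dz": -30},
  {"fingers": -1},
], squeeze=25)

```text
invalid input at $.series[0]: expected keys fingers, dx, dy, dz, turn
```

Emit:
play_rows([
  {"fingers": -1, "dx": 28, "dy": 26.6, "dz": 0, "turn": 0.1},
  {"fingers": -1, "dx": 28, "dy": 26.6, "dz": 0, "turn": 0.1},
  {"fingers": -1, "dx": 28, "dy": 26.6, "dz": 0, "turn": 0.1},
  {"fingers": -1, "dx": 28, "dy": 26.6, "dz": 0, "turn": 0.1},
  {"fingers": -1, "dx": 28, "dy": 26.6, "dz": 0, "turn": 0.1},
  {"fingers": -1, "dx": 28, "dy": 26.6, "dz": 0, "turn": 0.1},
  {"fingers": -1, "dx": 28, "dy": 26.6, "dz": 0, "turn": 0.1},
  {"fingers": -1, "dx": 28, "dy": 26.6, "dz": 0, "turn": 0.1},
  {"fingers": -1, "dx": 28, "dy": 26.6, "dz": 0, "turn": 0.1},
  {"fingers": -1, "dx": 28, "dy": 26.6, "dz": 0, "turn": 0.1},
  {"fingers": -1, "dx": 28, "dy": 26.6, "dz": 0, "turn": 0.1},
  {"fingers": -1, "dx": 28, "dy": 26.6, "dz": -20, "turn": 0},
  {"fingers": -1, "dx": 0, "dy": 0, "dz": -30, "turn": 0},
  {"fingers": -1, "dx": 0, "dy": 0, "dz": -30, "turn": 0},
  {"fingers": -1, "dx": 0, "dy": 0, "dz": 0, "turn": 0},
], squeeze=25)

```text
clock: 2.45
position: [0.5461, -0.2078, 0.165]
ee_rot: [0.004, 0.999, -0.034, 0.009]
contact_force: [-0.9, 0.9, -0.9]
width: 0.0853
```

```bash
cat > st.py <<'E'
from h import *
s=get_state(); q=s['ee_rot']
print('t',round(float(s['clock']),2),'pos',s['position'].round(4),'ang',round(2*np.arctan2(q[2],q[1]),4),'F',s['contact_force'].round(2),'M',s['moment'].round(3),'w',round(float(s['width']),4))
E
python3 st.py
```

```text
t 2.45 pos [ 0.5461 -0.2078  0.165 ] ang -0.0674 F [-0.88  0.86 -0.93] M [-0.019  0.014 -0.024] w 0.0853
```

Emit:
play_rows([
  {"fingers": -1, "dx": -13, "dy": -12, "dz": 0, "turn": -0.045},
  {"fingers": -1, "dx": 0, "dy": 0, "dz": 0, "turn": 0},
  {"fingers": -1, "dx": 0, "dy": 0, "dz": 0, "turn": 0},
  {"fingers": -1, "dx": 0, "dy": 0, "dz": -35, "turn": 0},
  {"fingers": -1, "dx": 0, "dy": 0, "dz": 0, "turn": 0},
  {"fingers": -1, "dx": 0, "dy": 0, "dz": 0, "turn": 0},
])

```text
clock: 2.95
position: [0.5365, -0.2219, 0.1354]
ee_rot: [0.005, 0.998, -0.057, 0.013]
contact_force: [0.7, -0.5, 0.8]
width: 0.0853
```

```bash
python3 st.py; python3 - <<'E'
from h import *
im=get_image('scene'); save(im,'s1.png'); a=cv2.imread('pics/s1.png'); cv2.imwrite('pics/s1c.png',cv2.resize(a[100:300,140:380],None,fx=3,fy=3))
E
```

```text
t 2.95 pos [ 0.5365 -0.2219  0.1354] ang -0.1133 F [ 0.67 -0.54  0.81] M [0.017 0.01  0.002] w 0.0853
```

View pics/s1c.png

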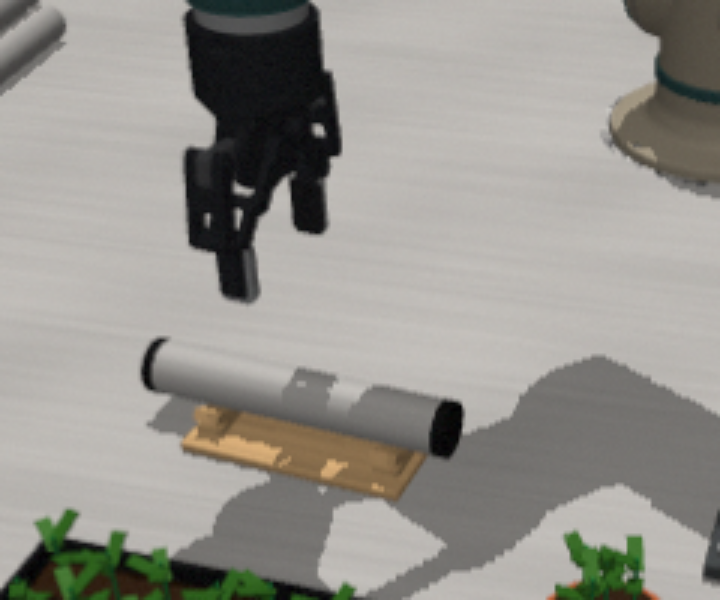

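The gripper is straddling the tube centrally and the cradle is clear. I'll descend to grasp.

Emit:
play_rows([
  {"fingers": -1, "dx": -3, "dy": 2, "dz": -18, "turn": 0},
  {"fingers": -1, "dx": 0, "dy": 0, "dz": -18, "turn": 0},
  {"fingers": -1, "dx": 0, "dy": 0, "dz": -18, "turn": 0},
  {"fingers": -1, "dx": 0, "dy": 0, "dz": -18, "turn": 0},
  {"fingers": -1, "dx": 0, "dy": 0, "dz": -10, "turn": 0},
  {"fingers": -1, "dx": 0, "dy": 0, "dz": 0, "turn": 0},
  {"fingers": -1, "dx": 0, "dy": 0, "dz": 0, "turn": 0},
])

```text
clock: 3.58
position: [0.5409, -0.2238, 0.0638]
ee_rot: [0.009, 0.998, -0.056, 0.022]
contact_force: [0.0, 0.6, 0.4]
width: 0.0851
```

```bash
python3 st.py
```

```text
t 3.58 pos [ 0.5409 -0.2238  0.0638] ang -0.1131 F [0.04 0.64 0.38] M [ 0.043  0.001 -0.026] w 0.0851
```

Emit:
play_rows([
  {"fingers": -1, "dx": -9, "dy": 4, "dz": 0, "turn": 0},
  {"fingers": -1, "dx": 0, "dy": 0, "dz": 0, "turn": 0},
  {"fingers": -1, "dx": 0, "dy": 0, "dz": -10, "turn": 0},
  {"fingers": -1, "dx": -1, "dy": 0, "dz": -10, "turn": 0},
  {"fingers": -1, "dx": -1, "dy": 0, "dz": -8, "turn": 0},
  {"fingers": -1, "dx": 0, "dy": 0, "dz": 0, "turn": 0},
  {"fingers": -1, "dx": 0, "dy": 0, "dz": 0, "turn": 0},
])

```text
clock: 4.17
position: [0.532, -0.2211, 0.0397]
ee_rot: [0.012, 0.998, -0.056, 0.027]
contact_force: [0.2, -0.6, 0.0]
width: 0.0856
```

```bash
python3 st.py
```

```text
t 4.17 pos [ 0.532  -0.2211  0.0397] ang -0.1129 F [ 0.18 -0.65  0.01] M [ 0.051 -0.045  0.026] w 0.0856
```

Emit:
play_rows([
  {"fingers": -1, "dx": 0, "dy": 0, "dz": -10, "turn": 0},
  {"fingers": -1, "dx": 0, "dy": 0, "dz": 0, "turn": 0},
  {"fingers": 0.0, "dx": 0, "dy": 0, "dz": 0, "turn": 0},
  {"fingers": 0.4, "dx": 0, "dy": 0, "dz": 0, "turn": 0},
  {"fingers": 1, "dx": 0, "dy": 0, "dz": 0, "turn": 0},
  {"fingers": 1, "dx": 0, "dy": 0, "dz": 0, "turn": 0},
  {"fingers": 1, "dx": 0, "dy": 0, "dz": 0, "turn": 0},
  {"fingers": 1, "dx": 0, "dy": 0, "dz": 0, "turn": 0},
], squeeze=30)

```text
clock: 4.83
position: [0.5328, -0.2214, 0.0292]
ee_rot: [0.012, 0.998, -0.056, 0.028]
contact_force: [1.0, -0.1, -2.1]
width: 0.0373
```

```bash
python3 st.py
```

```text
t 4.83 pos [ 0.5328 -0.2214  0.0292] ang -0.1128 F [ 0.95 -0.12 -2.07] M [-0.054  0.025 -0.045] w 0.0373
```

Emit:
play_rows([
  {"fingers": 1, "dx": 0, "dy": 0, "dz": 6, "turn": 0},
  {"fingers": 1, "dx": 0, "dy": 0, "dz": 15, "turn": 0},
  {"fingers": 1, "dx": 0, "dy": 0, "dz": 25, "turn": 0},
  {"fingers": 1, "dx": 0, "dy": 0, "dz": 25, "turn": 0},
  {"fingers": 1, "dx": 0, "dy": 0, "dz": 25, "turn": 0},
  {"fingers": 1, "dx": 0, "dy": 0, "dz": 25, "turn": 0},
  {"fingers": 1, "dx": 0, "dy": 0, "dz": 10, "turn": 0},
  {"fingers": 1, "dx": 0, "dy": 0, "dz": 0, "turn": 0},
  {"fingers": 1, "dx": 0, "dy": 0, "dz": 0, "turn": 0},
])

```text
clock: 5.58
position: [0.5275, -0.2186, 0.1648]
ee_rot: [0.01, 0.998, -0.056, 0.023]
contact_force: [0.3, -0.1, -2.3]
width: 0.0369
```

```bash
python3 st.py
```

```text
t 5.58 pos [ 0.5275 -0.2186  0.1648] ang -0.1128 F [ 0.27 -0.09 -2.27] M [ 0.02   0.029 -0.038] w 0.0369
```

Emit:
play_rows([
  {"fingers": 1, "dx": 0, "dy": 12, "dz": 0, "turn": 0.01},
  {"fingers": 1, "dx": 0, "dy": 25, "dz": 0, "turn": 0.01},
  {"fingers": 1, "dx": 0, "dy": 30, "dz": 0, "turn": 0.01},
  {"fingers": 1, "dx": 0, "dy": 30, "dz": 0, "turn": 0.01},
  {"fingers": 1, "dx": 0, "dy": 30, "dz": 0, "turn": 0.01},
  {"fingers": 1, "dx": 0, "dy": 30, "dz": 0, "turn": 0.01},
  {"fingers": 1, "dx": 0, "dy": 30, "dz": 0, "turn": 0.01},
  {"fingers": 1, "dx": 0, "dy": 30, "dz": 0, "turn": 0.0},
  {"fingers": 1, "dx": 0, "dy": 30, "dz": 0, "turn": 0},
  {"fingers": 1, "dx": 0, "dy": 30, "dz": 0, "turn": 0},
  {"fingers": 1, "dx": 0, "dy": 30, "dz": 0, "turn": 0},
  {"fingers": 1, "dx": 0, "dy": 30, "dz": 0, "turn": 0},
  {"fingers": 1, "dx": 0, "dy": 30, "dz": 0, "turn": 0},
  {"fingers": 1, "dx": 0, "dy": 30, "dz": 0, "turn": 0},
  {"fingers": 1, "dx": 0, "dy": 20, "dz": 0, "turn": 0},
  {"fingers": 1, "dx": 0, "dy": 10, "dz": 0, "turn": 0},
  {"fingers": 1, "dx": 0, "dy": 0, "dz": 0, "turn": 0},
  {"fingers": 1, "dx": 0, "dy": 0, "dz": 0, "turn": 0},
])

```text
clock: 7.08
position: [0.4998, 0.2389, 0.1384]
ee_rot: [0.007, 1.0, -0.017, -0.003]
contact_force: [-0.8, 0.1, -2.5]
width: 0.0372
```

```bash
python3 st.py
```

```text
t 7.08 pos [0.4998 0.2389 0.1384] ang -0.0343 F [-0.77  0.13 -2.47] M [-0.053  0.026  0.014] w 0.0372
```

Emit:
play_rows([
  {"fingers": 1, "dx": 15, "dy": 5, "dz": 0, "turn": -0.008},
  {"fingers": 1, "dx": 15, "dy": 4, "dz": 0, "turn": 0},
  {"fingers": 1, "dx": 4, "dy": 1, "dz": 0, "turn": 0},
  {"fingers": 1, "dx": 0, "dy": 0, "dz": 0, "turn": 0},
  {"fingers": 1, "dx": 0, "dy": 0, "dz": -10, "turn": 0},
  {"fingers": 1, "dx": 0, "dy": 0, "dz": 0, "turn": 0},
  {"fingers": 1, "dx": 0, "dy": 0, "dz": 0, "turn": 0},
])

```text
clock: 7.67
position: [0.5299, 0.2404, 0.1246]
ee_rot: [0.01, 1.0, -0.024, -0.008]
contact_force: [0.6, -1.1, -1.9]
width: 0.0373
```

```bash
python3 st.py; python3 - <<'E'
from fit import *
top=get_image('top'); sc=get_image('scene'); save(top,'t2.png'); save(sc,'s2.png')
a=cv2.imread('pics/t2.png')[180:360,70:310]; b=cv2.imread('pics/s2.png')[120:340,340:600]
cv2.imwrite('pics/c2.png',np.vstack([cv2.resize(a,(540,270*540//360*1)) if 0 else cv2.resize(a,(400,300)),cv2.resize(b,(400,300))]) if 0 else np.hstack([cv2.resize(a,(400,300)),cv2.resize(b,(400,338))[:300]]))
E
```

```text
t 7.67 pos [0.5299 0.2404 0.1246] ang -0.0479 F [ 0.62 -1.09 -1.93] M [ 0.002 -0.003 -0.017] w 0.0373
```

View pics/c2.png

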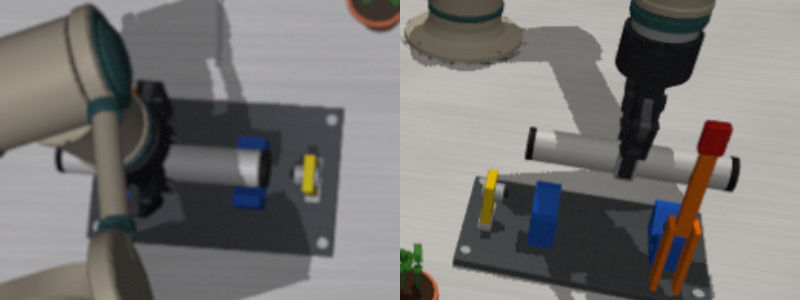

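Emit:
play_rows([
  {"fingers": 1, "dx": 6, "dy": 10, "dz": -12, "turn": 0.006},
  {"fingers": 1, "dx": 0, "dy": 0, "dz": -12, "turn": 0},
  {"fingers": 1, "dx": 0, "dy": 0, "dz": -12, "turn": 0},
  {"fingers": 1, "dx": 0, "dy": 0, "dz": -8, "turn": 0},
  {"fingers": 1, "dx": 0, "dy": 0, "dz": 0, "turn": 0},
  {"fingers": 1, "dx": 0, "dy": 0, "dz": 0, "turn": 0},
])

```text
clock: 8.27
position: [0.5371, 0.2542, 0.0775]
ee_rot: [0.009, 1.0, -0.02, -0.007]
contact_force: [-0.4, 0.1, -2.3]
width: 0.0369
```

```bash
python3 st.py
```

```text
t 8.27 pos [0.5371 0.2542 0.0775] ang -0.0401 F [-0.39  0.11 -2.27] M [-0.006  0.021 -0.002] w 0.0369
```

Emit:
play_rows([
  {"fingers": 1, "dx": -1, "dy": -3, "dz": -8, "turn": 0},
  {"fingers": 1, "dx": 0, "dy": 0, "dz": -6, "turn": 0},
  {"fingers": 1, "dx": 0, "dy": 0, "dz": -4, "turn": 0},
  {"fingers": 1, "dx": 0, "dy": 0, "dz": 0, "turn": 0},
  {"fingers": 1, "dx": 0, "dy": 0, "dz": 0, "turn": 0},
])

```text
clock: 8.68
position: [0.5367, 0.2517, 0.0585]
ee_rot: [0.009, 1.0, -0.02, -0.006]
contact_force: [0.2, -0.2, -1.7]
width: 0.0369
```

```bash
python3 st.py
```

```text
t 8.68 pos [0.5367 0.2517 0.0585] ang -0.0396 F [ 0.24 -0.23 -1.71] M [-0.005  0.034 -0.004] w 0.0369
```

Emit:
play_rows([
  {"fingers": 1, "dx": 0, "dy": 0, "dz": -3, "turn": 0},
  {"fingers": 1, "dx": 0, "dy": 0, "dz": -2, "turn": 0},
  {"fingers": 1, "dx": 0, "dy": 0, "dz": 0, "turn": 0},
])

```text
clock: 8.93
position: [0.5372, 0.2518, 0.0538]
ee_rot: [0.008, 1.0, -0.02, -0.005]
contact_force: [-0.3, -0.5, -2.4]
width: 0.0369
```

```bash
python3 st.py
```

```text
t 8.93 pos [0.5372 0.2518 0.0538] ang -0.04 F [-0.33 -0.48 -2.38] M [-0.06   0.065 -0.053] w 0.0369
```

Emit:
play_rows([
  {"fingers": 1, "dx": 0, "dy": 0, "dz": -1.5, "turn": 0},
  {"fingers": 1, "dx": 0, "dy": 0, "dz": -1, "turn": 0},
  {"fingers": 1, "dx": 0, "dy": 0, "dz": 0, "turn": 0},
])

```text
clock: 9.18
position: [0.5373, 0.2517, 0.054]
ee_rot: [0.008, 1.0, -0.02, -0.005]
contact_force: [0.6, -0.5, -1.9]
width: 0.037
```

```bash
python3 st.py
```

```text
t 9.18 pos [0.5373 0.2517 0.054 ] ang -0.0402 F [ 0.58 -0.54 -1.95] M [-0.019  0.088 -0.047] w 0.037
```

Emit:
play_rows([
  {"fingers": 1, "dx": 0, "dy": 0, "dz": -3, "turn": 0},
])

```text
clock: 9.27
position: [0.5374, 0.2519, 0.0533]
ee_rot: [0.008, 1.0, -0.02, -0.004]
contact_force: [-8.2, -2.1, 30.8]
width: 0.0372
```

```bash
python3 st.py
```

```text
t 9.27 pos [0.5374 0.2519 0.0533] ang -0.0405 F [-8.17 -2.09 30.81] M [-0.639  1.05  -0.138] w 0.0372
```

Emit:
play_rows([
  {"fingers": 1, "dx": 0, "dy": 0, "dz": 0.5, "turn": 0},
  {"fingers": 0.3, "dx": 0, "dy": 0, "dz": 0, "turn": 0},
  {"fingers": 0.0, "dx": 0, "dy": 0, "dz": 0, "turn": 0},
  {"fingers": 0.0, "dx": 0, "dy": 0, "dz": 0, "turn": 0},
  {"fingers": 0.0, "dx": 0, "dy": 0, "dz": 0, "turn": 0},
], squeeze=20)

```text
clock: 9.68
position: [0.5378, 0.2523, 0.0549]
ee_rot: [0.008, 1.0, -0.02, -0.003]
contact_force: [0.6, 0.3, 0.5]
width: 0.0426
```

```bash
python3 st.py; python3 - <<'E'
from fit import *
top=get_image('top'); sc=get_image('scene'); save(top,'t3.png'); save(sc,'s3.png')
a=cv2.imread('pics/t3.png')[200:340,90:290]; b=cv2.imread('pics/s3.png')[170:330,360:580]
cv2.imwrite('pics/c3.png',np.hstack([cv2.resize(a,(400,280)),cv2.resize(b,(400,280))]))
cv2.imwrite('pics/c3.png',cv2.resize(b,(800,580)))
E
```

```text
t 9.68 pos [0.5378 0.2523 0.0549] ang -0.0404 F [0.64 0.26 0.48] M [ 0.026  0.061 -0.038] w 0.0426
```

View pics/c3.png

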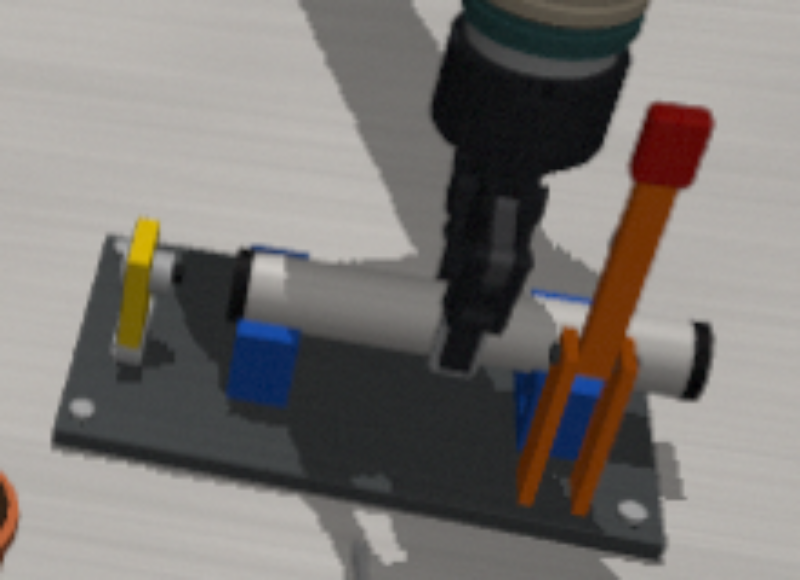

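Emit:
play_rows([
  {"fingers": 0.0, "dx": -0.8, "dy": 0, "dz": 0, "turn": 0},
  {"fingers": 0.1, "dx": 0, "dy": 0, "dz": 0, "turn": 0},
  {"fingers": 0.2, "dx": 0, "dy": 0, "dz": 0, "turn": 0},
  {"fingers": 0.3, "dx": 0, "dy": 0, "dz": 0, "turn": 0},
  {"fingers": 1, "dx": 0, "dy": 0, "dz": 0, "turn": 0},
  {"fingers": 1, "dx": 0, "dy": 0, "dz": 0, "turn": 0},
  {"fingers": 1, "dx": 0, "dy": 0, "dz": 0, "turn": 0},
], squeeze=25)

```text
clock: 10.37
position: [0.5353, 0.2523, 0.0549]
ee_rot: [0.008, 1.0, -0.02, -0.005]
contact_force: [-1.4, 0.7, 1.1]
width: 0.0372
```

```bash
python3 st.py
```

```text
t 10.37 pos [0.5353 0.2523 0.0549] ang -0.0409 F [-1.42  0.66  1.08] M [ 0.041  0.307 -0.006] w 0.0372
```

Emit:
play_rows([
  {"fingers": 1, "dx": 0, "dy": -1.5, "dz": 0, "turn": 0},
  {"fingers": 1, "dx": -0.1, "dy": -2, "dz": 0, "turn": 0},
  {"fingers": 1, "dx": -0.1, "dy": -2, "dz": 0, "turn": 0},
  {"fingers": 1, "dx": -0.1, "dy": -2, "dz": 0, "turn": 0},
])

```text
clock: 10.7
position: [0.5351, 0.2472, 0.0549]
ee_rot: [0.005, 1.0, -0.021, -0.005]
contact_force: [-1.4, 3.4, 0.3]
width: 0.0371
```

```bash
python3 st.py
```

```text
t 10.7 pos [0.5351 0.2472 0.0549] ang -0.0416 F [-1.39  3.39  0.31] M [0.479 0.317 0.01 ] w 0.0371
```

Emit:
play_rows([
  {"fingers": 1, "dx": -0.1, "dy": -2, "dz": 0, "turn": 0},
  {"fingers": 1, "dx": -0.1, "dy": -2, "dz": 0, "turn": 0},
  {"fingers": 1, "dx": -0.1, "dy": -2, "dz": 0, "turn": 0},
  {"fingers": 1, "dx": -0.1, "dy": -2, "dz": 0, "turn": 0},
  {"fingers": 1, "dx": -0.1, "dy": -2, "dz": 0, "turn": 0},
  {"fingers": 1, "dx": -0.1, "dy": -2, "dz": 0, "turn": 0},
])

```text
clock: 11.2
position: [0.5345, 0.2343, 0.0549]
ee_rot: [0.005, 1.0, -0.021, -0.005]
contact_force: [-2.3, 3.3, -0.2]
width: 0.0372
```

```bash
python3 st.py; python3 - <<'E'
from fit import *
top=get_image('top'); save(top,'t4.png'); a=cv2.imread('pics/t4.png')[240:320,190:290]
b=get_image('scene'); save(b,'s4.png'); b=cv2.imread('pics/s4.png')[220:300,370:470]
cv2.imwrite('pics/c4.png',np.hstack([cv2.resize(a,(400,320),interpolation=2),cv2.resize(b,(400,320),interpolation=2)]))
E
```

```text
t 11.2 pos [0.5345 0.2343 0.0549] ang -0.0418 F [-2.34  3.29 -0.19] M [0.45  0.221 0.009] w 0.0372
```

View pics/c4.png

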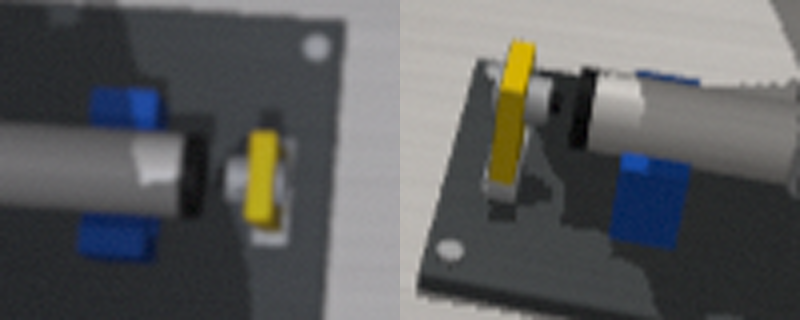

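The picture shows the tube end near column 205 and the screw end near 228 (4x top crop), so about 10 mm remains.

Emit:
play_rows([
  {"fingers": 1, "dx": 0, "dy": -2, "dz": 0, "turn": 0},
  {"fingers": 1, "dx": 0, "dy": -2, "dz": 0, "turn": 0},
  {"fingers": 1, "dx": 0, "dy": -1.5, "dz": 0, "turn": 0},
])

```text
clock: 11.55
position: [0.5343, 0.2283, 0.0549]
ee_rot: [0.005, 1.0, -0.021, -0.005]
contact_force: [-1.8, 3.0, 0.9]
width: 0.0369
```

```bash
python3 st.py
```

```text
t 11.55 pos [0.5343 0.2283 0.0549] ang -0.042 F [-1.79  2.99  0.88] M [ 0.461  0.253 -0.009] w 0.0369
```

Emit:
play_rows([
  {"fingers": 1, "dx": 0, "dy": -1, "dz": 0, "turn": 0},
  {"fingers": 1, "dx": 0, "dy": -1, "dz": 0, "turn": 0},
])

```text
clock: 11.72
position: [0.5342, 0.2261, 0.0549]
ee_rot: [0.005, 1.0, -0.021, -0.005]
contact_force: [-2.3, 3.7, 1.4]
width: 0.0372
```

Emit:
play_rows([
  {"fingers": 1, "dx": 0, "dy": -1, "dz": 0, "turn": 0},
])

```text
clock: 11.8
position: [0.5342, 0.2251, 0.0549]
ee_rot: [0.005, 1.0, -0.021, -0.005]
contact_force: [-1.9, 2.9, 0.8]
width: 0.037
```

Emit:
play_rows([
  {"fingers": 1, "dx": 0, "dy": -1, "dz": 0, "turn": 0},
])

```text
clock: 11.88
position: [0.5341, 0.2241, 0.0549]
ee_rot: [0.005, 1.0, -0.021, -0.005]
contact_force: [-2.5, 3.3, 0.1]
width: 0.0368
```

Emit:
play_rows([
  {"fingers": 1, "dx": 0, "dy": -1, "dz": 0, "turn": 0},
])

```text
clock: 11.97
position: [0.5341, 0.2231, 0.0549]
ee_rot: [0.005, 1.0, -0.021, -0.005]
contact_force: [-1.4, 4.3, 0.6]
width: 0.0367
```

Emit:
play_rows([
  {"fingers": 1, "dx": 0, "dy": -1, "dz": 0, "turn": 0},
])

```text
clock: 12.05
position: [0.534, 0.2221, 0.0549]
ee_rot: [0.004, 1.0, -0.021, -0.005]
contact_force: [-2.2, 3.5, 1.5]
width: 0.0368
```

Emit:
play_rows([
  {"fingers": 1, "dx": 0, "dy": -0.8, "dz": 0, "turn": 0},
])

```text
clock: 12.13
position: [0.534, 0.2213, 0.0549]
ee_rot: [0.004, 1.0, -0.021, -0.005]
contact_force: [-1.6, 5.9, 0.6]
width: 0.037
```

Emit:
play_rows([
  {"fingers": 1, "dx": 0, "dy": -0.5, "dz": 0, "turn": 0},
])

```text
clock: 12.22
position: [0.534, 0.2212, 0.0549]
ee_rot: [0.004, 1.0, -0.021, -0.005]
contact_force: [-1.9, 5.3, 0.5]
width: 0.0373
```

Emit:
play_rows([
  {"fingers": 1, "dx": 0, "dy": -1, "dz": 0, "turn": 0},
])

```text
clock: 12.3
position: [0.534, 0.2212, 0.0549]
ee_rot: [0.003, 1.0, -0.022, -0.005]
contact_force: [-2.5, 7.0, 0.5]
width: 0.0368
```

Emit:
play_rows([
  {"fingers": 1, "dx": 0, "dy": -1.7, "dz": 0, "turn": 0},
])

```text
clock: 12.38
position: [0.534, 0.2212, 0.055]
ee_rot: [0.001, 1.0, -0.022, -0.005]
contact_force: [-2.4, 10.1, -0.0]
width: 0.037
```

Emit:
play_rows([
  {"fingers": 1, "dx": 0, "dy": -2.2, "dz": 0, "turn": 0},
])

```text
clock: 12.47
position: [0.5341, 0.2212, 0.055]
ee_rot: [-0.001, 1.0, -0.023, -0.005]
contact_force: [-2.4, 11.4, 0.5]
width: 0.0368
```

Emit:
play_rows([
  {"fingers": 0.2, "dx": 0, "dy": -0.5, "dz": 0, "turn": 0},
  {"fingers": 0.0, "dx": 0, "dy": 0, "dz": 0, "turn": 0},
  {"fingers": -0.2, "dx": 0, "dy": 0, "dz": 0, "turn": 0},
  {"fingers": -0.2, "dx": 0, "dy": 0, "dz": 0, "turn": 0},
  {"fingers": -0.2, "dx": 0, "dy": 0, "dz": 0, "turn": 0},
])

```text
clock: 12.88
position: [0.5363, 0.2185, 0.055]
ee_rot: [0.001, 1.0, -0.021, -0.003]
contact_force: [0.3, 0.3, -0.9]
width: 0.0514
```

```bash
python3 st.py; python3 - <<'E'
from fit import *
top=get_image('top'); save(top,'t5.png'); a=cv2.imread('pics/t5.png')[240:320,190:290]
b=get_image('scene'); save(b,'s5.png'); b=cv2.imread('pics/s5.png')[170:330,360:580]
cv2.imwrite('pics/c5.png',np.hstack([cv2.resize(a,(300,240),interpolation=2),cv2.resize(b,(500,364),interpolation=2)[:240*1+0]]) if 0 else np.hstack([cv2.resize(a,(300,364),interpolation=2),cv2.resize(b,(500,364),interpolation=2)]))
# clamp angle fit from scene red handle
pf=np.array([.535,.2348,-.0415])
p=get_image('scene')['pixels'].astype(int); r=(p[...,0]>90)&(p[...,1]<45)&(p[...,2]<45); r[:150]=0; r[250:]=0; r[:,:500]=0; r[:,580:]=0
ys,xs=np.nonzero(r); print('red c',xs.mean(),ys.mean(),xs.min(),xs.max(),ys.min(),ys.max())
im=get_image('scene')
for th in (1.45,1.5,1.55,1.6,1.65,1.7,1.75):
    u=np.array([-np.cos(th),np.sin(th)]); q=.118*u
    print(th,proj(im,T(pf,[[.06+q[0],.07,.092+q[1]]])).round(1))
E
```

```text
t 12.88 pos [0.5363 0.2185 0.055 ] ang -0.0428 F [ 0.29  0.28 -0.91] M [ 0.007 -0.074  0.06 ] w 0.0514
red c 544.8715953307393 210.10894941634243 526 554 199 248
1.45 [[543.8 204.4]]
1.5 [[544.2 206.2]]
1.55 [[544.6 208.1]]
1.6 [[545.  210.3]]
1.65 [[545.3 212.6]]
1.7 [[545.6 215.2]]
1.75 [[545.7 217.9]]
```

View pics/c5.png

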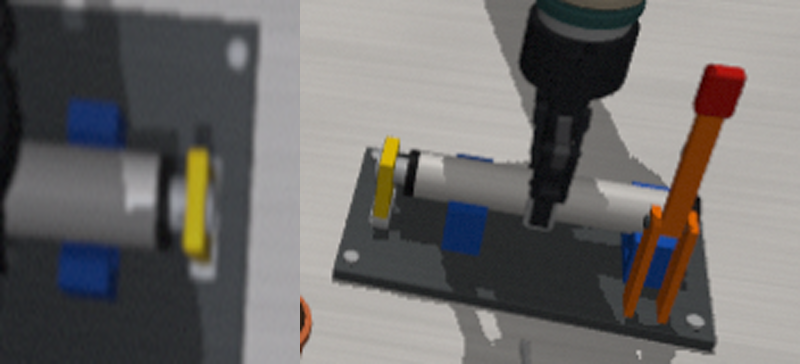

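The tube end now bears on the screw and the tube is seated in both Vs. Next I rise and go round to the +x side of the clamp.

Emit:
play_rows([
  {"fingers": -0.2, "dx": -1, "dy": 0, "dz": 10, "turn": 0},
  {"fingers": -0.2, "dx": 0, "dy": 0, "dz": 15, "turn": 0},
  {"fingers": -0.2, "dx": 0, "dy": 0, "dz": 20, "turn": 0},
  {"fingers": -0.2, "dx": 0, "dy": 0, "dz": 30, "turn": 0},
  {"fingers": 0.2, "dx": 0, "dy": 0, "dz": 30, "turn": 0},
  {"fingers": 1, "dx": 0, "dy": 0, "dz": 30, "turn": 0},
  {"fingers": 1, "dx": 0, "dy": 0, "dz": 30, "turn": 0},
  {"fingers": 1, "dx": 0, "dy": 0, "dz": 30, "turn": 0},
  {"fingers": 1, "dx": 0, "dy": 0, "dz": 30, "turn": 0},
  {"fingers": 1, "dx": 0, "dy": 0, "dz": 20, "turn": 0},
  {"fingers": 1, "dx": 0, "dy": 0, "dz": 0, "turn": 0},
  {"fingers": 1, "dx": 0, "dy": 0, "dz": 0, "turn": 0},
])

```text
clock: 14.08
position: [0.5287, 0.2166, 0.3188]
ee_rot: [0.001, 1.0, -0.021, -0.002]
contact_force: [0.5, 0.3, -0.0]
width: -0.0003
```

```bash
python3 st.py
```

```text
t 14.08 pos [0.5287 0.2166 0.3188] ang -0.043 F [ 0.51  0.26 -0.03] M [-0.022  0.052  0.02 ] w -0.0003
```

Emit:
play_rows([
  {"fingers": 1, "dx": 15, "dy": 10, "dz": 0, "turn": 0},
  {"fingers": 1, "dx": 20, "dy": 12, "dz": 0, "turn": 0},
  {"fingers": 1, "dx": 20, "dy": 12, "dz": 0, "turn": 0},
  {"fingers": 1, "dx": 20, "dy": 12, "dz": 0, "turn": 0},
  {"fingers": 1, "dx": 20, "dy": 12, "dz": 0, "turn": 0},
  {"fingers": 1, "dx": 20, "dy": 12, "dz": 0, "turn": 0},
  {"fingers": 1, "dx": 15, "dy": 8, "dz": 0, "turn": 0},
  {"fingers": 1, "dx": 0, "dy": 0, "dz": 0, "turn": 0},
  {"fingers": 1, "dx": 0, "dy": 0, "dz": 0, "turn": 0},
])

```text
clock: 14.83
position: [0.6569, 0.2955, 0.3062]
ee_rot: [0.005, 1.0, -0.022, -0.012]
contact_force: [-0.6, 0.3, 0.3]
width: 0.0001
```

```bash
python3 st.py
```

```text
t 14.83 pos [0.6569 0.2955 0.3062] ang -0.0435 F [-0.59  0.32  0.26] M [ 0.024 -0.036 -0.034] w 0.0001
```

Emit:
play_rows([
  {"fingers": 1, "dx": 6, "dy": 7, "dz": -5, "turn": 0},
  {"fingers": 1, "dx": 0, "dy": 0, "dz": -18, "turn": 0},
  {"fingers": 1, "dx": 0, "dy": 0, "dz": -18, "turn": 0},
  {"fingers": 1, "dx": 0, "dy": 0, "dz": -18, "turn": 0},
  {"fingers": 1, "dx": 0, "dy": 0, "dz": -15, "turn": 0},
  {"fingers": 1, "dx": 0, "dy": 0, "dz": -8, "turn": 0},
  {"fingers": 1, "dx": 0, "dy": 0, "dz": 0, "turn": 0},
  {"fingers": 1, "dx": 0, "dy": 0, "dz": 0, "turn": 0},
])

```text
clock: 15.5
position: [0.6567, 0.3014, 0.2171]
ee_rot: [0.007, 1.0, -0.022, -0.017]
contact_force: [0.4, 0.2, -0.4]
width: 0.0001
```

```bash
python3 st.py; python3 - <<'E'
from fit import *
b=get_image('scene'); save(b,'s6.png'); b=cv2.imread('pics/s6.png')[100:330,360:640]
cv2.imwrite('pics/c6.png',cv2.resize(b,(700,575),interpolation=2))
E
```

```text
t 15.5 pos [0.6567 0.3014 0.2171] ang -0.0442 F [ 0.4   0.22 -0.43] M [ 0.004 -0.004  0.014] w 0.0001
```

View pics/c6.png

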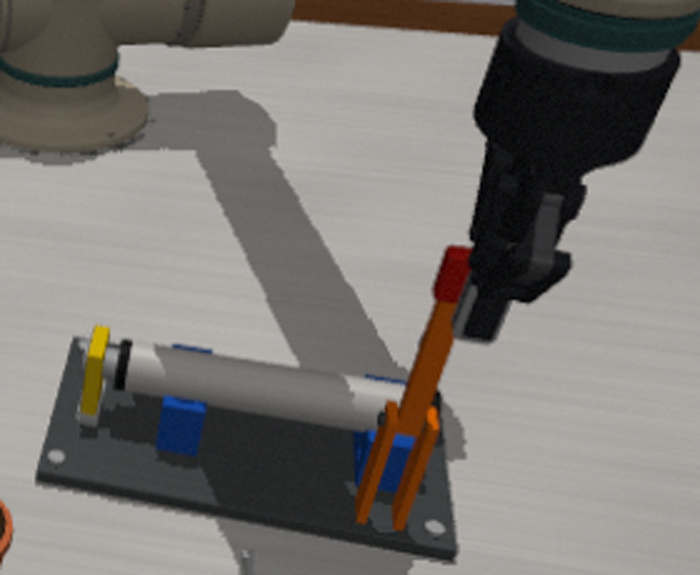

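Emit:
play_rows([
  {"fingers": 1, "dx": -8, "dy": 0, "dz": 0, "turn": 0},
  {"fingers": 1, "dx": -8, "dy": 0, "dz": 0, "turn": 0},
  {"fingers": 1, "dx": -8, "dy": 0, "dz": 0, "turn": 0},
  {"fingers": 1, "dx": -5, "dy": 0, "dz": 0, "turn": 0},
])

```text
clock: 15.88
position: [0.6271, 0.3017, 0.2206]
ee_rot: [0.006, 1.0, -0.023, -0.014]
contact_force: [0.4, 0.6, 0.2]
width: 0.0002
```

Emit:
play_rows([
  {"fingers": 1, "dx": -5, "dy": 0.2, "dz": 0, "turn": 0},
  {"fingers": 1, "dx": -5, "dy": 0.2, "dz": 0, "turn": 0},
  {"fingers": 1, "dx": -5, "dy": 0.2, "dz": 0, "turn": 0},
])

```text
clock: 16.13
position: [0.612, 0.3024, 0.2225]
ee_rot: [0.005, 1.0, -0.022, -0.01]
contact_force: [3.7, 0.5, -2.1]
width: 0.0001
```

```bash
python3 st.py
```

```text
t 16.13 pos [0.612  0.3024 0.2225] ang -0.0447 F [ 3.71  0.5  -2.09] M [-0.031 -0.517  0.026] w 0.0001
```

Emit:
play_rows([
  {"fingers": 1, "dx": -7, "dy": 0.2, "dz": -3, "turn": 0},
  {"fingers": 1, "dx": -7, "dy": 0.3, "dz": -3, "turn": 0},
  {"fingers": 1, "dx": -7, "dy": 0.3, "dz": -3, "turn": 0},
  {"fingers": 1, "dx": -7, "dy": 0.3, "dz": -2, "turn": 0},
])

```text
clock: 16.47
position: [0.5854, 0.304, 0.2147]
ee_rot: [0.004, 1.0, -0.023, -0.005]
contact_force: [2.3, -0.7, 2.4]
width: -0.0001
```

```bash
python3 st.py
```

```text
t 16.47 pos [0.5854 0.304  0.2147] ang -0.0453 F [ 2.28 -0.74  2.37] M [-0.074 -0.356  0.059] w -0.0001
```

Emit:
play_rows([
  {"fingers": 1, "dx": -8, "dy": 0, "dz": -3, "turn": 0},
  {"fingers": 1, "dx": -8, "dy": 0.3, "dz": -3, "turn": 0},
  {"fingers": 1, "dx": -8, "dy": 0.3, "dz": -4, "turn": 0},
  {"fingers": 1, "dx": -8, "dy": 0.3, "dz": -5, "turn": 0},
  {"fingers": 1, "dx": -8, "dy": 0.3, "dz": -6, "turn": 0},
  {"fingers": 1, "dx": -8, "dy": 0.3, "dz": -6, "turn": 0},
])

```text
clock: 16.97
position: [0.5313, 0.3062, 0.1874]
ee_rot: [0.003, 1.0, -0.023, -0.004]
contact_force: [4.3, 0.7, -0.4]
width: -0.0
```

```bash
python3 st.py
```

```text
t 16.97 pos [0.5313 0.3062 0.1874] ang -0.0451 F [ 4.25  0.69 -0.39] M [ 0.006 -0.659  0.007] w -0.0
```

Emit:
play_rows([
  {"fingers": 1, "dx": -6.5, "dy": 0.2, "dz": -6, "turn": 0},
  {"fingers": 1, "dx": -6.5, "dy": 0.2, "dz": -6, "turn": 0},
  {"fingers": 1, "dx": -6, "dy": 0.2, "dz": -6, "turn": 0},
  {"fingers": 1, "dx": -5, "dy": 0.2, "dz": -6, "turn": 0},
])

```text
clock: 17.3
position: [0.5041, 0.307, 0.1603]
ee_rot: [0.003, 1.0, -0.022, -0.004]
contact_force: [3.3, 0.4, 1.0]
width: 0.0001
```

```bash
python3 st.py
```

```text
t 17.3 pos [0.5041 0.307  0.1603] ang -0.0443 F [3.25 0.41 1.  ] M [-0.017 -0.505  0.007] w 0.0001
```

Emit:
play_rows([
  {"fingers": 1, "dx": -5, "dy": 0.2, "dz": -5, "turn": 0},
  {"fingers": 1, "dx": -4.5, "dy": 0.2, "dz": -5, "turn": 0},
  {"fingers": 1, "dx": -4, "dy": 0.2, "dz": -5, "turn": 0},
  {"fingers": 1, "dx": -2.5, "dy": 0, "dz": -5, "turn": 0},
])

```text
clock: 17.63
position: [0.4852, 0.3074, 0.1375]
ee_rot: [0.003, 1.0, -0.022, -0.005]
contact_force: [2.7, 0.4, 1.7]
width: 0.0
```

```bash
python3 st.py; python3 - <<'E'
from fit import *
b=get_image('scene'); save(b,'s7.png'); b=cv2.imread('pics/s7.png')[130:320,380:600]
cv2.imwrite('pics/c7.png',cv2.resize(b,(660,570),interpolation=2))
E
```

```text
t 17.63 pos [0.4852 0.3074 0.1375] ang -0.0443 F [2.66 0.35 1.75] M [ 0.006 -0.426 -0.03 ] w 0.0
```

View pics/c7.png

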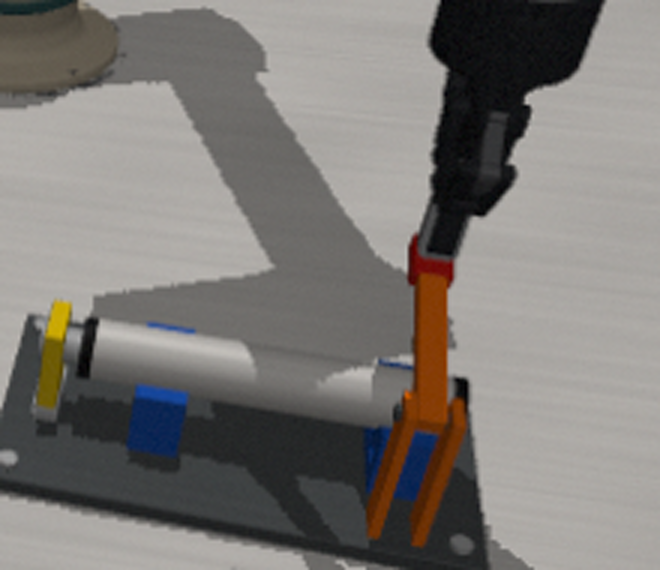

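The fingertips are on the red handle (about 435,255) and the arm is at roughly 15°. I'll continue down.

Emit:
play_rows([
  {"fingers": 1, "dx": -1.5, "dy": -0.3, "dz": -5, "turn": 0},
  {"fingers": 1, "dx": -1, "dy": -0.3, "dz": -5, "turn": 0},
  {"fingers": 1, "dx": -1, "dy": -0.3, "dz": -4, "turn": 0},
  {"fingers": 1, "dx": 0, "dy": 0, "dz": -3, "turn": 0},
])

```text
clock: 18.02
position: [0.4794, 0.3069, 0.1181]
ee_rot: [0.003, 1.0, -0.022, -0.007]
contact_force: [0.2, 0.1, 1.8]
width: -0.0
```

```bash
python3 st.py
```

```text
t 18.02 pos [0.4794 0.3069 0.1181] ang -0.0449 F [0.24 0.09 1.77] M [ 0.085 -0.03  -0.003] w -0.0
```

Emit:
play_rows([
  {"fingers": 1, "dx": 0, "dy": 0, "dz": -2, "turn": 0},
  {"fingers": 1, "dx": 0, "dy": 0, "dz": -2, "turn": 0},
])

```text
clock: 18.18
position: [0.4789, 0.3069, 0.1133]
ee_rot: [0.003, 1.0, -0.023, -0.008]
contact_force: [0.7, 0.9, 2.8]
width: -0.0002
```

Emit:
play_rows([
  {"fingers": 1, "dx": 0, "dy": 0, "dz": -2, "turn": 0},
])

```text
clock: 18.27
position: [0.4787, 0.3069, 0.111]
ee_rot: [0.003, 1.0, -0.023, -0.008]
contact_force: [1.0, 1.3, 3.6]
width: -0.0001
```

Emit:
play_rows([
  {"fingers": 1, "dx": 0, "dy": 0, "dz": -1.5, "turn": 0},
])

```text
clock: 18.35
position: [0.4786, 0.307, 0.1093]
ee_rot: [0.003, 1.0, -0.023, -0.008]
contact_force: [1.3, 1.2, 2.7]
width: 0.0001
```

Emit:
play_rows([
  {"fingers": 1, "dx": 0, "dy": 0, "dz": -1.5, "turn": 0},
])

```text
clock: 18.43
position: [0.4785, 0.307, 0.1078]
ee_rot: [0.003, 1.0, -0.023, -0.008]
contact_force: [-0.3, 0.4, 4.4]
width: -0.0
```

Emit:
play_rows([
  {"fingers": 1, "dx": 0, "dy": 0, "dz": -1.5, "turn": 0},
])

```text
clock: 18.52
position: [0.4785, 0.3069, 0.1064]
ee_rot: [0.003, 1.0, -0.023, -0.008]
contact_force: [1.1, 0.2, 3.9]
width: 0.0001
```

Emit:
play_rows([
  {"fingers": 1, "dx": 0, "dy": 0, "dz": -1.5, "turn": 0},
])

```text
clock: 18.6
position: [0.4785, 0.307, 0.1051]
ee_rot: [0.003, 1.0, -0.023, -0.008]
contact_force: [-0.0, -0.1, 6.0]
width: -0.0
```

Emit:
play_rows([
  {"fingers": 1, "dx": 0, "dy": 0, "dz": -1.2, "turn": 0},
])

```text
clock: 18.68
position: [0.4785, 0.307, 0.1042]
ee_rot: [0.003, 1.0, -0.023, -0.008]
contact_force: [-0.7, 0.5, 6.6]
width: 0.0001
```

Emit:
play_rows([
  {"fingers": 1, "dx": 0, "dy": 0, "dz": -1, "turn": 0},
])

```text
clock: 18.77
position: [0.4785, 0.3069, 0.1036]
ee_rot: [0.003, 1.0, -0.023, -0.008]
contact_force: [-0.7, -0.1, 6.2]
width: 0.0002
```

Emit:
play_rows([
  {"fingers": 1, "dx": 0, "dy": 0, "dz": -1.3, "turn": 0},
])

```text
clock: 18.85
position: [0.4785, 0.307, 0.1028]
ee_rot: [0.003, 1.0, -0.023, -0.008]
contact_force: [-0.6, -0.2, 7.4]
width: -0.0002
```

Emit:
play_rows([
  {"fingers": 1, "dx": 0, "dy": 0, "dz": -1.3, "turn": 0},
])

```text
clock: 18.93
position: [0.4785, 0.307, 0.1021]
ee_rot: [0.003, 1.0, -0.023, -0.008]
contact_force: [-0.5, -0.7, 7.9]
width: -0.0001
```

Emit:
play_rows([
  {"fingers": 1, "dx": 0, "dy": 0, "dz": -1.3, "turn": 0},
])

```text
clock: 19.02
position: [0.4785, 0.307, 0.1015]
ee_rot: [0.003, 1.0, -0.023, -0.008]
contact_force: [-1.2, -0.2, 8.4]
width: -0.0002
```

Emit:
play_rows([
  {"fingers": 1, "dx": 0, "dy": 0, "dz": 2, "turn": 0},
  {"fingers": 1, "dx": 0, "dy": 0, "dz": 6, "turn": 0},
  {"fingers": 1, "dx": 0, "dy": 0, "dz": 15, "turn": 0},
  {"fingers": 1, "dx": 0, "dy": 0, "dz": 30, "turn": 0},
  {"fingers": 1, "dx": 0, "dy": 0, "dz": 30, "turn": 0},
  {"fingers": 1, "dx": -10, "dy": 0, "dz": 30, "turn": 0},
  {"fingers": 1, "dx": -20, "dy": 0, "dz": 20, "turn": 0},
  {"fingers": 1, "dx": -30, "dy": 0, "dz": 10, "turn": 0},
  {"fingers": 1, "dx": -30, "dy": 0, "dz": 0, "turn": 0},
  {"fingers": 1, "dx": -30, "dy": 0, "dz": 0, "turn": 0},
  {"fingers": 1, "dx": 0, "dy": 0, "dz": 0, "turn": 0},
  {"fingers": 1, "dx": 0, "dy": 0, "dz": 0, "turn": 0},
])

```text
clock: 20.02
position: [0.3472, 0.3014, 0.2469]
ee_rot: [0.008, 1.0, -0.024, -0.016]
contact_force: [-0.3, -0.1, 0.4]
width: 0.0002
```

```bash
python3 st.py; python3 - <<'E'
from fit import *
b=get_image('scene'); t=get_image('top'); save(b,'s8.png'); save(t,'t8.png'); pf=np.array([.535,.2348,-.0415])
B=cv2.imread('pics/s8.png')[180:330,370:570]; A=cv2.imread('pics/t8.png')[210:340,95:285]
cv2.imwrite('pics/c8.png',np.hstack([cv2.resize(A,(400,300),interpolation=2),cv2.resize(B,(400,300),interpolation=2)]))
p=b['pixels'].astype(int); r=(p[...,0]>80)&(p[...,1]<45)&(p[...,2]<45); r[:150]=0; r[300:]=0; r[:,:470]=0; r[:,580:]=0
n,l,s,c=cv2.connectedComponentsWithStats(r.astype(np.uint8)); print(s[1:],c[1:])
for th in (.1,.05,0,-.05,-.1):
    u=np.array([-np.cos(th),np.sin(th)]); q=.118*u+.007*np.array([np.sin(th),np.cos(th)])
    print(th,proj(b,T(pf,[[.06+q[0],.07,.092+q[1]]])).round(1))
E
```

```text
t 20.02 pos [0.3472 0.3014 0.2469] ang -0.0473 F [-0.33 -0.15  0.44] M [0.064 0.017 0.018] w 0.0002
[[512 225  14  13 128]
 [516 243   1   3   3]
 [517 251   1   4   4]
 [517 259   1   1   1]
 [512 271   3   8   9]
 [511 272   1   1   1]
 [530 273   1   2   2]
 [510 275   1   1   1]
 [526 274   2   1   2]
 [525 276   5  13  14]
 [509 279   1   3   3]
 [511 280   1   2   2]
 [531 282   1   1   1]
 [510 284   1   1   1]
 [509 287   1   1   1]
 [507 289   2   2   2]
 [524 290   1   2   2]
 [504 293   4   7   9]
 [523 293   1   2   2]
 [510 296   1   1   1]
 [522 296   1   2   2]
 [526 296   1   1   1]
 [521 299   1   1   1]] [[518.578125   230.3046875 ]
 [516.         244.        ]
 [517.         252.5       ]
 [517.         259.        ]
 [512.77777778 274.55555556]
 [511.         272.        ]
 [530.         273.5       ]
 [510.         275.        ]
 [526.5        274.        ]
 [527.07142857 282.21428571]
 [509.         280.        ]
 [511.         280.5       ]
 [531.         282.        ]
 [510.         284.        ]
 [509.         287.        ]
 [507.5        289.5       ]
 [524.         290.5       ]
 [505.44444444 296.22222222]
 [523.         293.5       ]
 [510.         296.        ]
 [522.         296.5       ]
 [526.         296.        ]
 [521.         299.        ]]
0.1 [[522.8 220.2]]
0.05 [[521.9 222.6]]
0 [[521.1 225.1]]
-0.05 [[520.2 227.7]]
-0.1 [[519.4 230.4]]
```

View pics/c8.png

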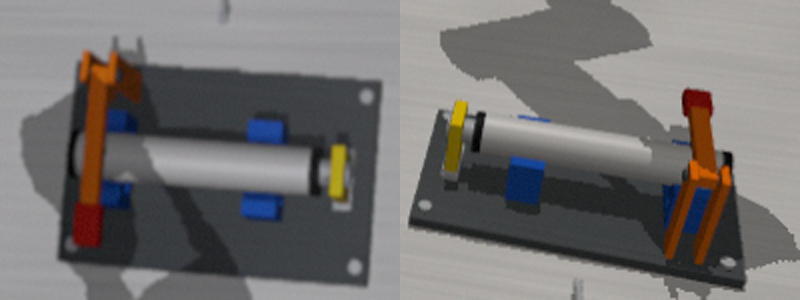

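```bash
python3 -c "
from rig import *
print(sign_off())"
```

```text
the job is handed in; nothing more can be done
None
```

The tube is in the V-blocks against the stop screw with the clamp pressed down on it, and the job is handed in. One check may have failed: seating the tube briefly reached the 30 N limit. It took about 20 s of the 72 s allowed.

- **Seating:** I lifted the tube from the cradle, lowered it into both Vs and let go so it could centre itself. When I gripped it again, it had settled within about 1 mm of where I had measured the groove. One 3 mm downward step gave a single reading of 30.8 N upward at the wrist. I relieved it at once, but the push into the Vs may have slightly passed 30 N.
- **End stop:** The drag while sliding was about 3.3 N. The tube then stopped solidly at the screw. At 11.4 N, about 8 N above the drag and under the 20 N limit, it moved no further.
- **Clamp:** I pressed the handle to 8.4 N, within the 6 to 9 N asked. By the finger height and geometry that is about -0.07 rad, and the final picture agrees roughly. I did not measure the tip force after release.
- **Final check:** The last pictures show the tube in both Vs with its end at the screw and the clamp down. The arm was clear, with no contact force beyond sensor noise. The robot's path stayed away from the pot, tray and screwdriver and no contact with them was felt, but I did not re-measure their positions.

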